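# Check the gap of a label pinch head with its setting blade

### The job

One of the two label pinch heads stands on the green mat: take from the rack the setting blade whose handle has that head's colour, and slide it straight down into the middle of the gap between the head's two spring plates until it drags snugly, pressing both plates back, and the yellow band on the blade is level with the plates' top edges. Finish while still holding the blade still at that depth in the gripper: do not let go. Leave the other blade in the rack and everything else on the table where it is.

Things in the scene. Friction and masses are not known exactly. Their poses are not given: they have to be found in the camera images.
- mat: thin bright green mat, 170 x 190 x 1 mm, flat on the table under the head that is to be checked; origin at its centre
- head_red: label pinch head with red base, fixed; swaps places with the other. Origin: centre of underside, z up. Base 110 (x) x 90 (y) x 20 mm, end walls 65 mm high at x = +-49 mm. Between them two upright aluminium plates face each other across x, 46 mm wide (y), z 30 to 88 mm: parallel faces 1.5 mm apart up to z = 65 mm, then flaring out 20 degrees. Takes the red blade (5 mm)
- head_blue: label pinch head with blue base, fixed; swaps places with the other. Origin: centre of underside, z up. Base 110 (x) x 90 (y) x 20 mm, end walls 65 mm high at x = +-49 mm. Between them two upright aluminium plates face each other across x, 46 mm wide (y), z 30 to 88 mm: parallel faces 6 mm apart up to z = 65 mm, then flaring out 20 degrees. Takes the blue blade (9.5 mm)
- head_red_mouth (a point): centre of the red head's mouth, level with the plates' top edges, 88 mm above the head's underside, midway between the plates. Each plate is pressed inward by a spring (3 N at rest, +2.5 N per mm) and gives way by up to 3 mm; pushing the red blade in needs about 6 to 15 N at first, then drags at about 5 to 10 N. Nothing stops the blade until the base top, 68 mm below
- head_blue_mouth (a point): centre of the blue head's mouth, level with the plates' top edges, 88 mm above the head's underside, midway between the plates. Each plate is pressed inward by a spring (3 N at rest, +2.5 N per mm) and gives way by up to 3 mm; pushing the blue blade in needs about 6 to 15 N at first, then drags at about 5 to 10 N. Nothing stops the blade until the base top, 68 mm below
- head_red_near (a joint): outward travel of the red head's plate on its minus x side, m: 0 at rest against its stop, up to 0.003; about 0.00175 on each side when the red blade is centred between the plates
- head_red_far (a joint): outward travel of the red head's plate on its plus x side, m: 0 at rest against its stop, up to 0.003; about 0.00175 on each side when the red blade is centred between the plates
- head_blue_near (a joint): outward travel of the blue head's plate on its minus x side, m: 0 at rest against its stop, up to 0.003; about 0.00175 on each side when the blue blade is centred between the plates
- head_blue_far (a joint): outward travel of the blue head's plate on its plus x side, m: 0 at rest against its stop, up to 0.003; about 0.00175 on each side when the blue blade is centred between the plates
- rack: grey fixed block 60 (x) x 160 (y) x 40 mm high with two upright slots open at the top, at y = +40 and -40 mm, each 12 x 39 mm and 30 mm deep (slot floor 10 mm above the table); a blade stands in each, its thickness along the rack's x; origin at the centre of the underside
- blade_red: setting blade with red plastic handle, upright in a rack slot (the two swap slots), about 120 g. Origin: centre of its foot (lower edge); z up to the handle, x across thickness, y across width. Steel blade 5 mm thick, 36 mm wide, z 0 to 75 mm; yellow band 4 mm tall centred at z = 40 mm; handle 16 mm thick (x), 36 mm wide, z 75 to 125 mm. Half-turn symmetric
- blade_blue: setting blade with blue plastic handle, upright in a rack slot (the two swap slots), about 180 g. Origin: centre of its foot (lower edge); z up to the handle, x across thickness, y across width. Steel blade 9.5 mm thick, 36 mm wide, z 0 to 75 mm; yellow band 4 mm tall centred at z = 40 mm; handle 16 mm thick (x), 36 mm wide, z 75 to 125 mm. Half-turn symmetric
- bottle0: full dark sauce bottle with red cap, 68 mm diameter, 260 mm tall, bystander; origin at the centre of its underside
- bottle1: second full dark sauce bottle like bottle0, bystander
- jar: amber jar with white lid, 60 mm diameter, 80 mm tall, bystander; origin at the centre of its underside
- label_roll: roll of labels lying flat, 100 mm diameter, 40 mm tall, bystander; origin at the centre of its underside
- cap: single red bottle cap, 32 mm diameter, 26 mm tall, bystander; origin at the centre of its underside
- wrench: steel wrench 150 mm long lying flat, bystander; origin near its middle
Things that resemble listed ones, but are neither listed nor needed, are in the scene too. There is more than one size of the head_red; the one meant has the size given above.

How it is judged:
By the outcome, as a careful person would: the job done as asked, in the order asked, and still so for the second after the job is handed in, while the arm keeps its last pose, push and grip.
It also fails if it takes over 42 s, if anything falls off the work surface, if the arm or the gripper's body presses on something with over 40 N, if the wrist force passes 120 N, or if a joint passes its speed limit or range.

### The arm

A 6-joint arm with a two-finger parallel gripper is mounted at the origin on the work surface. World frame = base frame: x ahead of the robot, y to its left, z up, the work surface at z = 0. Lengths are in mm, angles in rad, forces in N, time in s.
With the tool pointing down it reaches from about 350 to 925 mm from the base axis. Payload 6.4 kg.
Tool frame: the origin (TCP) lies on the centre line of the jaws, within the pads' length; the fingertips stand 8 mm ahead of it and the grasp point (between the pads) lies 11 mm behind it; z points along the fingers, y is the line along which they close (so a half turn about z gives the same grasp; the last joint's range is limited). The gripper opens to 85 mm and grips with 20 to 120 N. Pads are 22 mm wide; open, the fingers measure 114 mm over their backs; the gripper's body (76 mm by 85 mm) begins 54 mm behind the grasp point. The pads swing forward as they close: fully open they stand 13 mm farther back than shut.
Start: joints at [1.023, 0.245, 1.558, -0, 1.339, -0.174], TCP at [237.349, 605.128, 239.29] pointing down, gripper open.
Joint ranges: [-3.13, 3.13], [-1.02, 2.26], [0.13, 2.54], [-0.95, 4.09], [0.21, 2.88], [-2.74, 2.74]. Speed limits (rad/s): [2.57, 2.57, 3.14, 3.14, 3.14, 3.14].

### API

Orientations are given as [roll, pitch, yaw] about the fixed x, y, z axes, in that order (R = Rz(yaw) Ry(pitch) Rx(roll)).
In Python, from plant import sense, capture, get_calibration, close_job, outline_of gives the robot as it stands.
- The arm moves only by the tool servo_tool, never from a script. Its argument "targets" is a list that holds one entry, the list of rows, each a list of 7 numbers: the shift along the tool's x, y, z scaled (see below), then the turn, a rotation vector about the tool's x, y, z scaled (see below), then the finger opening in mm, from 0 to 85.4. A call has 1 to 20 rows; each row shifts and turns the commanded pose from where the row before left it, along the tool's axes as they then stand; what a row does not reach is not made up. The controller multiplies each number of a shift by 0.05 m and each number of a turn by 0.08 rad. A row lasts 1/8 s, in which the tool goes at most 62.5 mm and 10.7 degrees, less where a joint would pass 70% of its speed; a pose out of reach is approached as far as the arm can. A call with a number of a shift or a turn outside -1 to 1 is refused whole. A call with a gripper value outside its range is refused whole. The fingers move at their own pace and stop on an object; "force" is the grip in N (left out, the last holds). Time passes only in rows, so rows that do not move let the fingers close. It gives the time, the measured TCP pose, the force, the opening and the grip force at its end, in the units of the state.
- sense(): the state, without advancing time (a new reading comes with each control period).
- capture(name): name is "scene" or "top" or "wrist"; returns the picture (420x560x3 uint8, red, green, blue); there is no depth.
- get_calibration(name): a dict with "fx", "fy", "cx", "cy" (pixels), "R" (3x3) and "t" (3): a world point X has camera coordinates R X + t. Camera axes: x right, y down, z forward; pixel columns grow to the right and rows downward; lengths in mm; the calibration is good to about 2 mm. A picture is of the moment at which its call begins: read the wrist's pose just before it. get_calibration takes no time and is no camera call; for the wrist camera it gives the pose at the moment of the call.
- close_job(): hands the job in; it is judged then, once.
Trained networks look in the newest picture that a camera, given by its name, has taken for a name from the list of things; names that differ only in an ending like _2 or _b are one class to them, and where a whole thing is asked for, a point or a joint stands for the part that bears it (a point fixed in the world has none). Each returns a list of dicts, best first, with "score" (0 to 1); they miss things now and then, are a little off and sometimes report something else, mostly with a low value. They report only what shows in the picture. A call takes as long as a camera call. They do not tell look-alikes from the thing itself.
- outline_of(camera, name): "pixels" (420x560 bool, what is visible of it) and "uv" ([column, row] in pixels, amid what is visible of it).
The state is a dict: "t": time; "qpos": joint angles; "dq": joint speeds; "joint_torque": joint torques, N m; "tool_pos": TCP position; "orientation": TCP orientation; "wrist_force": force on the tool from outside, world axes, zero at the start; "torque": the same for the moment, N m; "opening": opening from 0.0 (shut) to 1.0 (fully open); "grasp_force": force on a finger pad.
Only numpy, scipy, OpenCV 4.12 (cv2) and the standard library are available. Lean on these libraries where they do the work, as an engineer would, in place of code of your own. Each camera call takes 0.05 s, during which the arm holds its last target. There are 200 camera calls.

## Working session

There is one attempt and no reset: what is moved stays moved. The work goes in short steps, Python scripts to look and compute and a tool call to move; the robot and the scene stay as the last step left them, time stands still between calls to the robot, and variables do not carry over. Pictures are saved under pics/ and viewed, at most 10 in all, crops included, and the job is handed in when it is done.

Besides the shell and the picture viewer there is one more tool, called after "Call:" as name(argument=value, ...) on one line, values as JSON. servo_tool: Moves the arm, as the interface text tells. Shifts and turns lie within -1 to 1; 1 stands for 0.05 m of shift or 0.08 rad of turn. Its arguments: {"type":"object","properties":{"targets":{"type":"array","items":{"type":"array","items":{"type":"array","items":{"type":"number"}}}},"force":{"type":"number"}},"required":["targets"]}

```bash
mkdir -p pics; cat > h.py <<'E'
import numpy as np, cv2
from plant import sense, capture, get_calibration, close_job, outline_of
def save(n,im): cv2.imwrite(f'pics/{n}.png',im[:,:,::-1])
def ray(c,u,v):
    R=np.array(c['R']);t=np.array(c['t']);o=-R.T@t
    d=R.T@np.array([(u-c['cx'])/c['fx'],(v-c['cy'])/c['fy'],1]);return o,d
def atz(c,u,v,z):
    o,d=ray(c,u,v);return o+d*(z-o[2])/d[2]
def proj(c,X):
    p=np.array(c['R'])@np.array(X,float)+np.array(c['t']);return c['fx']*p[0]/p[2]+c['cx'],c['fy']*p[1]/p[2]+c['cy']
E
python3 - <<'E'
from h import *
a=capture('scene');b=capture('top')
save('a',np.vstack([a,b])[:, :]); save('s1',a); save('t1',b)
for cam in('scene','top'):
    c=get_calibration(cam);print(cam,np.round(ray(c,280,210),2),c['fx'])
    for n in('mat','head_red','head_blue','blade_red','blade_blue','rack'):
        for o in outline_of(cam,n)[:3]:
            print(n,round(o['score'],2),np.round(o['uv']),o['pixels'].sum(),np.round(atz(c,*o['uv'],{'mat':1,'rack':40}.get(n,60))))
s=sense();print(s['t'],s['tool_pos'],s['orientation'],s['wrist_force'])
E
```

```text
scene [[ 1.27151e+03  3.15990e+02  7.79930e+02]
 [-6.80000e-01 -3.30000e-01 -6.60000e-01]] 390.35104608346774
mat 0.57 [338. 264.] 1800 [588. 153.   1.]
mat 0.24 [264. 273.] 145 [707.  -3.   1.]
head_red 0.78 [350. 247.] 1517 [571. 170.  60.]
head_red 0.69 [422. 253.] 800 [503. 336.  60.]
head_blue 0.63 [466. 320.] 2406 [653. 462.  60.]
blade_red 0.6 [247. 197.] 253 [ 526. -162.   60.]
blade_blue 0.85 [264. 214.] 347 [568. -80.  60.]
rack 0.96 [255. 227.] 1114 [606. -87.  40.]
top [[ 2.66050e+02 -4.55100e+01  1.60217e+03]
 [ 2.20000e-01 -1.00000e-02 -9.70000e-01]] 516.693182856245
mat 0.94 [220. 264.] 2225 [464. 134.   1.]
head_red 0.95 [216. 243.] 1057 [520. 138.  60.]
head_red 0.93 [153. 267.] 557 [447. 328.  60.]
head_blue 0.83 [113. 215.] 1139 [608. 456.  60.]
head_blue 0.51 [442. 273.] 879 [ 425. -536.   60.]
blade_red 0.71 [307. 228.] 121 [ 565. -136.   60.]
blade_red 0.5 [212. 236.] 82 [541. 154.  60.]
blade_blue 0.62 [283. 216.] 149 [602. -64.  60.]
rack 0.84 [296. 227.] 764 [ 572. -102.   40.]
0.7 [237.33486982 605.13307763 239.34215225] [3.14154348e+00 2.36479041e-05 2.76785524e+00] [0.62884407 1.1458516  0.77191197]
```

View pics/s1.png

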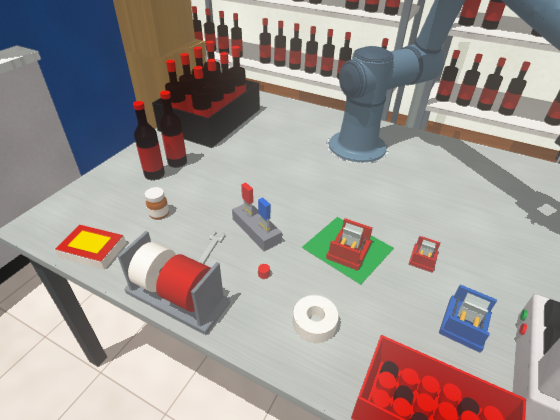

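View pics/t1.png

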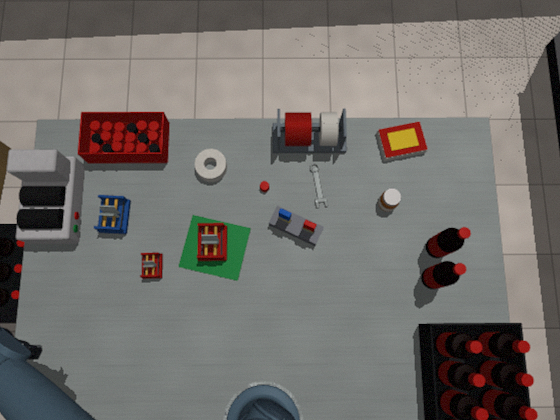

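The scene shows a red head on the mat (scene 350,247; top 212,241) and the rack with a red handle (scene 247,193; top 309,227) and a blue handle (264,210; 285,215).
- **Red-head candidates:** (212,241) on the mat, and a smaller one off the mat at (152,265). I choose the one on the mat, which has the larger size.
- **Red-blade candidates:** the handle at (309,227) and the cap at (264,187). I choose the handle in the rack.

```bash
python3 - <<'E'
from h import *
b=cv2.imread('pics/t1.png');cv2.imwrite('pics/crop.png',cv2.resize(b[180:300,130:340],None,fx=3.8,fy=3.8,interpolation=cv2.INTER_CUBIC))
capture('top');c=get_calibration('top')
for n,z in(('rack',40),('head_red',65),('mat',1),('blade_red',135),('blade_blue',135)):
    o=outline_of('top',n)[0]
    P=np.array([atz(c,u,v,z)[:2] for v,u in np.argwhere(o['pixels'])],np.float32)
    print(n,o['uv'],cv2.minAreaRect(P),P.mean(0))
w=get_calibration('wrist');s=sense();R=cv2.Rodrigues(np.zeros(3))[0]
from scipy.spatial.transform import Rotation as Ro
T=Ro.from_euler('xyz',s['orientation']).as_matrix()
o,d=ray(w,w['cx'],w['cy']);print('cam in tool',T.T@(o-s['tool_pos']),T.T@d,w['fx'],'T',T.round(3))
print(T.T@np.array(w['R']).T)
E
```

```text
rack [298.2, 228.4] ((573.2130737304688, -103.44432830810547), (159.00189208984375, 69.65769958496094), 64.28103637695312) [ 567.4175  -104.28715]
head_red [215.3, 244.1] ((523.2168579101562, 150.21368408203125), (89.65485382080078, 112.73175811767578), 89.65044403076172) [522.01337 150.43236]
mat [228.8, 254.0] ((515.2672119140625, 150.8146209716797), (193.32102966308594, 175.78575134277344), 77.06819915771484) [503.9748  146.20262]Traceback (most recent call last):
  File "<stdin>", line 5, in <module>
IndexError: list index out of range
```

View pics/crop.png

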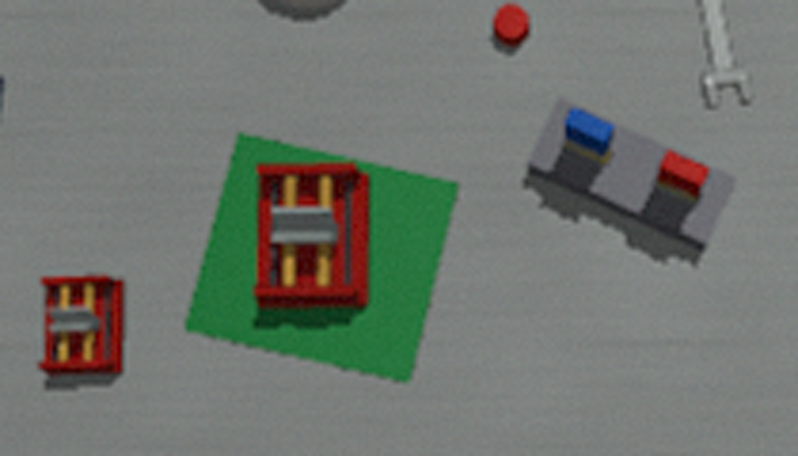

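The crop confirms both choices. The head on the mat has its plates along world y, so its yaw is about 0. The rack is yawed about -26° and the red handle is at its -y end.

```bash
cat >> h.py <<'E'
from scipy.spatial.transform import Rotation as Ro
def tool():
    s=sense();return s,Ro.from_euler('xyz',s['orientation']).as_matrix(),np.array(s['tool_pos'])
def togo(P,yaw):
    s,T,p=tool(); d=T.T@(np.array(P)-p)
    G=Ro.from_euler('xyz',[np.pi,0,yaw]).as_matrix()
    r=Ro.from_matrix(T.T@G).as_rotvec()
    print('t',round(s['t'],2),'pos',p.round(1),'rpy',np.round(s['orientation'],4),'shift units',(d/50).round(3),'turn units',(r/.08).round(3),'F',np.round(s['wrist_force'],1))
E
python3 - <<'E'
from h import *
s,T,p=tool()
w=get_calibration('wrist')
o,d=ray(w,w['cx'],w['cy']);print('cam in tool',T.T@(o-p),T.T@d,w['fx']);print((T.T@np.array(w['R']).T).round(3))
togo([550,-140,240],np.radians(64.3))
c=get_calibration('top')
im=cv2.imread('pics/t1.png')
for u,v in((311,225.5),(285,214.5)): print(atz(c,u,v,135))
E
```

```text
cam in tool [  74.2983211     0.2175728  -135.03142468] [-2.93267174e-01 -5.54578116e-04  9.56030364e-01] 375.1791204717543
[[-0.001 -0.956 -0.293]
 [ 1.    -0.001 -0.001]
 [ 0.    -0.293  0.956]]
t 0.95 pos [237.3 605.1 239.3] rpy [ 3.1416 -0.      2.7678] shift units [-11.263 -11.59   -0.014] turn units [ 0.    -0.    20.569] F [ 0.5  0.5 -0.1]
[ 556.23169572 -142.94681688  135.        ]
[589.27507501 -67.98771136 135.        ]
```

Call:
servo_tool(targets=[[[-0.75,-0.77,0,0,0,0,85],[-0.75,-0.77,0,0,0,0,85],[-0.75,-0.77,0,0,0,0,85],[-0.75,-0.77,0,0,0,0,85],[-0.75,-0.77,0,0,0,0,85],[-0.75,-0.77,0,0,0,0,85],[-0.75,-0.77,0,0,0,0,85],[-0.75,-0.77,0,0,0,0,85],[-0.75,-0.77,0,0,0,0,85],[-0.75,-0.77,0,0,0,0,85],[-0.75,-0.77,0,0,0,0,85],[-0.75,-0.77,0,0,0,0,85],[-0.75,-0.77,0,0,0,0,85],[-0.75,-0.77,0,0,0,0,85],[-0.75,-0.77,0,0,0,0,85]]])

```text
t: 2.82
tool_pos: [550.7, -139.7, 239.5]
orientation: [3.141, 0.001, 2.767]
wrist_force: [1.1, 0.3, 0.6]
opening: 0.995
grasp_force: 0.0
```

Call:
servo_tool(targets=[[[0,0,0,0,0,1,85],[0,0,0,0,0,1,85],[0,0,0,0,0,1,85],[0,0,0,0,0,1,85],[0,0,0,0,0,1,85],[0,0,0,0,0,1,85],[0,0,0,0,0,1,85],[0,0,0,0,0,1,85],[0,0,0,0,0,1,85],[0,0,0,0,0,1,85],[0,0,0,0,0,1,85],[0,0,0,0,0,1,85],[0,0,0,0,0,1,85],[0,0,0,0,0,1,85],[0,0,0,0,0,1,85],[0,0,0,0,0,1,85],[0,0,0,0,0,1,85],[0,0,0,0,0,1,85],[0,0,0,0,0,1,85],[0,0,0,0,0,1,85]]])

```text
t: 5.32
tool_pos: [550.1, -137.9, 239.4]
orientation: [3.141, 0.0, 1.165]
wrist_force: [0.3, -0.4, 0.4]
opening: 1.001
grasp_force: 0.0
```

```bash
python3 - <<'E'
from h import *
togo([550,-140,240],np.radians(64.3))
w=get_calibration('wrist');a=capture('wrist');save('w1',a)
for n in('blade_red','blade_blue'):
    for o in outline_of('wrist',n)[:2]: print(n,o['score'],o['uv'],o['pixels'].sum())
# handle top faces by colour
for nm,m in(('red',(a[...,0]>150)&(a[...,1]<90)),('blue',(a[...,2]>120)&(a[...,0]<80))):
    k,l,st,ce=cv2.connectedComponentsWithStats(m.astype(np.uint8))
    for i in range(1,k):
        if st[i,4]>150: print(nm,st[i],ce[i].round(1))
np.save('w1.npy',a);import pickle;pickle.dump(w,open('w1.pkl','wb'))
E
```

```text
t 5.33 pos [ 550.1 -137.9  239.4] rpy [3.1414 0.     1.1651] shift units [-0.04   0.014 -0.012] turn units [0.002 0.    0.536] F [ 0.3 -0.4  0.4]
blade_red 0.6 [305.2, 194.4] 1693
blade_blue 0.89 [308.8, 78.7] 1760
red [293 219  23  11 193] [304.2 224.6]
blue [ 298   46   28   63 1563] [311.1  76.5]
```

View pics/w1.png

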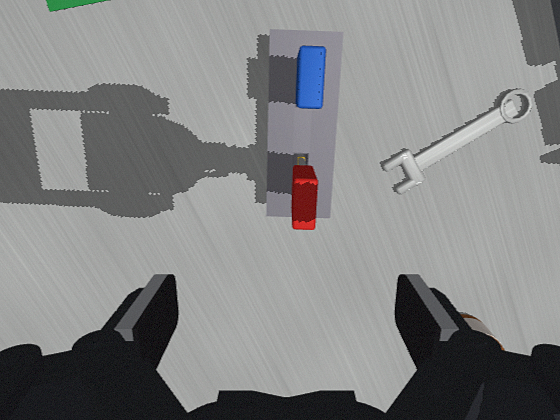

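The wrist view shows the red handle at about (305,200), the blue handle at about (311,77), and the grey rack around them.

```bash
cat >> h.py <<'E'
from scipy.optimize import minimize
def boxpts(x,y,yaw,x0,y0,z0,z1):
    c,s=np.cos(yaw),np.sin(yaw)
    return [[x+c*a-s*b,y+s*a+c*b,z] for a in(-x0,x0) for b in(-y0,y0) for z in(z0,z1)]
def fitbox(w,mask,p0,hx,hy,z0,z1):
    S=4
    M=cv2.resize(mask.astype(np.uint8),None,fx=S,fy=S,interpolation=cv2.INTER_NEAREST)>0
    def f(p):
        q=np.array([proj(w,X) for X in boxpts(p[0],p[1],p[2]/100,hx,hy,z0,z1)])
        im=np.zeros(M.shape,np.uint8)
        cv2.fillConvexPoly(im,cv2.convexHull(((q+.5)*S*16).astype(np.int32)),1,shift=4)
        im=im>0
        return 1-(im&M).sum()/(im|M).sum()
    r=minimize(f,p0,method='Nelder-Mead',options=dict(initial_simplex=np.array([p0]+[np.array(p0)+d for d in np.diag([8,8,8])]),xatol=.02,fatol=1e-5))
    return r.x,1-r.fun
E
python3 - <<'E'
from h import *;import pickle
a=np.load('w1.npy').astype(int);w=pickle.load(open('w1.pkl','rb'))
R,G,B=a[...,0],a[...,1],a[...,2]
red=(R>2*G)&(R>2*B)&(R>60);blue=(B>1.6*R)&(B>60)&(B>1.3*G)
g=np.zeros(red.shape,bool);g[30:260,270:345]=1
r,_1=fitbox(w,red&g,[556,-141,-43],8,18,85,135);b,_2=fitbox(w,blue&g,[589,-68,-43],8,18,85,135)
print(r,_1,b,_2); d=b[:2]-r[:2];print(np.hypot(*d),np.degrees(np.arctan2(-d[0],d[1])))
E
```

```text
[ 563.25136014 -138.92074495  -40.2588314 ] 0.9322053451259373 [597.44133149 -66.59259137 -45.05682318] 0.9474103309790888
80.00197460323871 -25.300394821602644
```

```bash
python3 - <<'E'
from h import *
togo([563.3,-138.9,102],1.129)
E
```

```text
t 5.47 pos [ 550.2 -137.9  239.4] rpy [3.1414 0.     1.1691] shift units [0.084 0.249 2.748] turn units [0.002 0.    0.501] F [ 0.7 -0.5  0.2]
```

Call:
servo_tool(targets=[[[0.08,0.25,0,0,0,0.48,85],[0,0,0.9,0,0,0,60],[0,0,0.9,0,0,0,60],[0,0,0.5,0,0,0,60],[0,0,0,0,0,0,60]]])

```text
t: 6.1
tool_pos: [561.6, -138.4, 122.0]
orientation: [-3.136, -0.0, 1.13]
wrist_force: [0.3, -0.7, 0.3]
opening: 0.702
grasp_force: 0.0
```

```bash
python3 - <<'E'
from h import *
togo([563.3,-138.9,102],1.129)
w=get_calibration('wrist');a=capture('wrist');save('w2',a);a=a.astype(int)
R,G,B=a[...,0],a[...,1],a[...,2]
red=(R>2*G)&(R>2*B)&(R>60)
k,l,st,ce=cv2.connectedComponentsWithStats(red.astype(np.uint8));i=1+st[1:,4].argmax();print(st[i],ce[i])
print(fitbox(w,l==i,[563,-139,-44],8,18,85,135))
E
```

```text
t 6.1 pos [ 561.6 -138.4  122. ] rpy [-3.1365 -0.      1.1303] shift units [0.005 0.036 0.399] turn units [-0.064 -0.     0.016] F [ 0.3 -0.7  0.3]
[ 269  219   43  126 5050] [289.82376238 282.87405941]
(array([ 563.22177701, -139.32321992,  -45.57741142]), np.float64(0.9214892063347178))
```

View pics/w2.png

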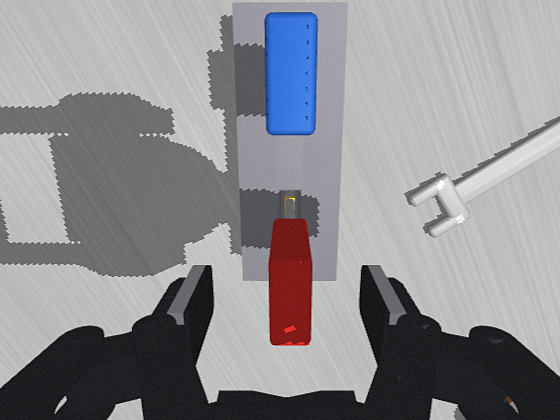

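The red handle (270–312, 258–345) is centred between the jaws. I'll descend the rest and grip.

Call:
servo_tool(targets=[[[0,0.03,0.4,0,0,0,60],[0,0,0,0,0,0,40],[0,0,0,0,0,0,5],[0,0,0,0,0,0,5],[0,0,0,0,0,0,5],[0,0,0,0,0,0,5],[0,0,0,0,0,0,5],[0,0,0,0,0,0,5]]], force=80)

```text
t: 7.15
tool_pos: [565.0, -139.9, 105.0]
orientation: [3.141, -0.0, 1.129]
wrist_force: [-0.8, -0.4, 5.4]
opening: 0.179
grasp_force: 78.3
```

```bash
python3 - <<'E'
from h import *
togo([563.3,-138.9,102],1.129);s=sense();print(s['opening'],s['grasp_force'],s['torque'])
E
```

```text
t 7.15 pos [ 565.  -139.9  105. ] rpy [ 3.1405 -0.      1.1294] shift units [ 0.004 -0.039  0.061] turn units [ 0.013 -0.     0.005] F [-0.8 -0.4  5.4]
0.1787360482085241 78.3139443397522 [0.12092817 0.26302599 0.03578164]
```

Call:
servo_tool(targets=[[[0,0,-0.3,0,0,0,5],[0,0,-0.7,0,0,0,5],[0,0,-0.8,0,0,0,5],[0,0,-0.7,0,0,0,5],[0,0,0,0,0,-0.92,5],[0,0,0,0,0,-0.92,5],[0,0,0,0,0,-0.92,5],[0,0,0,0,0,-0.92,5],[0,0,0,0,0,-0.92,5],[0,0,0,0,0,-0.92,5],[0.7,-0.15,0,0,0,0,5],[0.7,-0.15,0,0,0,0,5],[0.7,-0.15,0,0,0,0,5],[0.7,-0.15,0,0,0,0,5],[0.7,-0.15,0,0,0,0,5],[0.7,-0.15,0,0,0,0,5],[0,0,0,0,0,0,5],[0,0,0,0,0,0,5]]])

```text
t: 9.4
tool_pos: [519.5, 70.0, 229.5]
orientation: [3.141, 0.0, 1.571]
wrist_force: [0.1, -0.5, -0.8]
opening: 0.178
grasp_force: 77.9
```

```bash
python3 - <<'E'
from h import *;import pickle
togo([522,70,225],np.pi/2);s=sense();print(s['opening'],s['grasp_force'])
w=get_calibration('wrist');a=capture('wrist');save('w3',a);np.save('w3.npy',a);pickle.dump(w,open('w3.pkl','wb'))
for z in (65,): print([np.round(proj(w,X),1) for X in boxpts(522,150,0,54.5,45,0,20)])
E
```

```text
t 9.4 pos [519.5  70.  229.5] rpy [3.1414e+00 4.0000e-04 1.5711e+00] shift units [0.001 0.049 0.089] turn units [0.003 0.005 0.004] F [ 0.1 -0.5 -0.8]
0.17811174568206176 77.90923833847046
[array([231.4, 136.5]), array([228.3, 139. ]), array([227. ,  34.1]), array([223.4,  30.5]), array([345. , 136.5]), array([348.3, 138.9]), array([349.6,  34. ]), array([353.5,  30.4])]
```

View pics/w3.png

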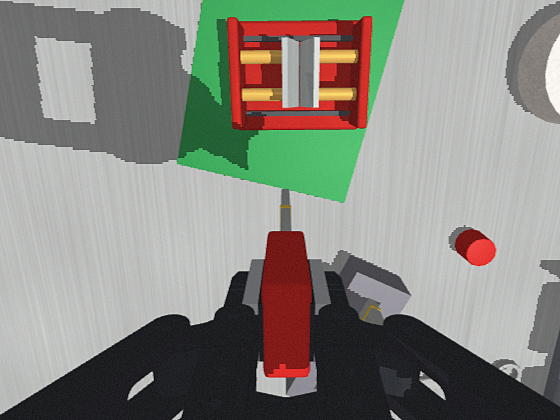

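```bash
python3 - <<'E'
from h import *;import pickle
a=np.load('w3.npy').astype(int);w=pickle.load(open('w3.pkl','rb'))
R,G,B=a[...,0],a[...,1],a[...,2]
red=((R>2*G)&(R>2*B)&(R>50)); red[145:]=0;red[:,:215]=0;red[:,385:]=0
pts=np.argwhere(red)[:,::-1].astype(np.int32)
m=cv2.morphologyEx(red.astype(np.uint8),cv2.MORPH_OPEN,np.ones((3,3)))
pts=np.argwhere(m)[:,::-1].astype(np.int32)
M=np.zeros(red.shape,np.uint8);cv2.fillConvexPoly(M,cv2.convexHull(pts),1)
r,s=fitbox(w,M,[522,150,0],55,45,0,65);print(r,s)
print('mouth proj',proj(w,[r[0],r[1],88]))
for row in (45,70,105): print(row,a[row,270:330].sum(1).tolist())
cv2.imwrite('pics/w3c.png',cv2.resize(a[0:230,215:385,::-1].astype(np.uint8),None,fx=2.6*1,fy=2.6,interpolation=cv2.INTER_CUBIC))
E
```

```text
[ 5.28914771e+02  1.53338799e+02 -3.95397941e-02] 0.8643610064644996
mouth proj (np.float64(298.7644414421736), np.float64(80.38828901731893))
45 [183, 182, 172, 183, 178, 171, 163, 153, 187, 169, 131, 359, 578, 636, 622, 622, 631, 570, 499, 510, 506, 509, 509, 516, 517, 510, 505, 514, 437, 221, 293, 367, 346, 357, 356, 357, 356, 358, 362, 352, 351, 359, 340, 359, 567, 695, 673, 672, 699, 620, 249, 297, 301, 303, 305, 304, 306, 303, 302, 305]
70 [163, 165, 181, 163, 160, 165, 167, 155, 165, 163, 138, 272, 520, 633, 602, 615, 614, 565, 492, 504, 499, 508, 523, 522, 515, 502, 508, 523, 430, 237, 326, 372, 365, 355, 363, 364, 365, 353, 356, 355, 363, 353, 321, 474, 654, 680, 672, 671, 662, 503, 257, 274, 295, 306, 288, 307, 306, 291, 286, 292]
105 [304, 302, 302, 291, 297, 302, 286, 306, 292, 278, 282, 268, 490, 634, 605, 599, 615, 584, 513, 502, 509, 513, 511, 536, 516, 515, 517, 529, 460, 293, 333, 366, 365, 367, 372, 367, 374, 360, 358, 361, 357, 350, 294, 516, 701, 677, 670, 695, 606, 260, 297, 290, 305, 295, 288, 308, 313, 313, 313, 307]
```

View pics/w3c.png

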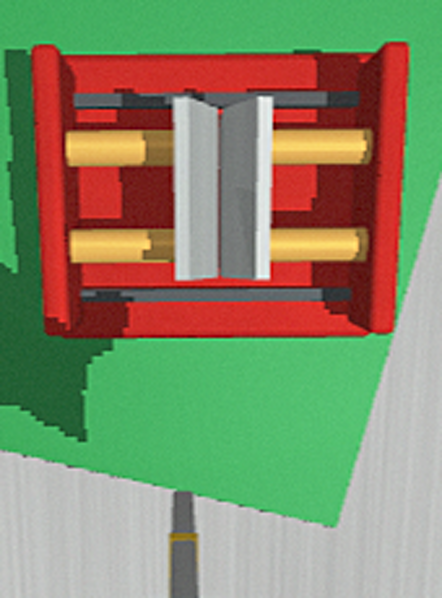

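```bash
python3 - <<'E'
from h import *;import pickle
a=np.load('w3.npy').astype(int);w=pickle.load(open('w3.pkl','rb'));print(w['cx'],w['cy'])
for u,v in((300.4,37.3),(300.4,107.3),(300.4,72.3),(281.5,107),(319.2,107),(281.3,40),(319.6,40)): print(u,v,atz(w,u,v,88).round(1))
for u,v in((229.,17.),(371.8,16),(232,128),(367,127)): print('wall top',atz(w,u,v,65).round(1))
for v in (189,192,196,200,203,206,210,216,222): print(v,a[v,275:296].sum(1).tolist())
# blade foot near-camera edge / band top edge
P=lambda u,v,yy:(lambda o,d:o+d*(yy-o[1])/d[1])(*ray(w,u,v))
for v in(188.5,205,208): print(v,P(285,v,88).round(1))
E
```

```text
286.0875144884363 208.56268803710472
300.4 37.3 [529.8 180.9  88. ]
300.4 107.3 [530.3 135.2  88. ]
300.4 72.3 [530.  158.6  88. ]
281.5 107 [516.8 135.4  88. ]
319.2 107 [543.6 135.4  88. ]
281.3 40 [516.8 179.2  88. ]
319.6 40 [542.8 179.2  88. ]
wall top [478.9 197.4  65. ]
wall top [581.9 198.   65. ]
wall top [477.7 118.7  65. ]
wall top [583.4 119.5  65. ]
189 [591, 584, 568, 579, 589, 602, 510, 266, 291, 285, 285, 286, 274, 301, 333, 348, 352, 350, 358, 352, 363]
192 [589, 581, 561, 575, 588, 574, 433, 264, 291, 291, 291, 292, 291, 305, 467, 606, 591, 591, 582, 574, 598]
196 [593, 571, 564, 568, 595, 542, 361, 277, 294, 288, 296, 291, 288, 271, 434, 596, 582, 584, 574, 559, 569]
200 [597, 584, 571, 574, 582, 543, 373, 277, 285, 293, 289, 287, 294, 268, 384, 542, 582, 594, 577, 563, 577]
203 [600, 577, 564, 590, 594, 545, 376, 283, 293, 294, 297, 291, 308, 281, 336, 503, 591, 589, 565, 561, 569]
206 [600, 581, 581, 594, 534, 357, 243, 274, 270, 269, 274, 279, 288, 267, 250, 329, 507, 598, 568, 554, 580]
210 [598, 589, 572, 588, 555, 387, 278, 297, 303, 297, 302, 306, 295, 305, 279, 349, 518, 603, 559, 554, 562]
216 [590, 585, 571, 593, 545, 383, 275, 290, 289, 295, 308, 295, 305, 295, 280, 325, 530, 590, 570, 570, 564]
222 [590, 591, 571, 594, 543, 382, 268, 297, 302, 302, 301, 309, 296, 298, 287, 349, 503, 592, 567, 558, 568]
188.5 [519.4  88.  137.1]
205 [519.5  88.  173.2]
208 [519.5  88.  178.6]
```

The crop shows the plates' rims at columns 281.5 and 319.3, rows 37–107. That gives a mouth at about (530.1, 158.2, 88) with yaw about 0 and a plate width of 45.7 mm, which matches 46. The blade hangs vertical at x = 519.5 with its foot about 95 mm below the TCP.

Call:
servo_tool(targets=[[[0.3,0.1,0,0,0,0,5],[0.6,0.113,0,0,0,0,5],[0.6,0,0,0,0,0,5],[0.26,0,0,0,0,0,5],[0,0,0.4,0,0,0,5],[0,0,0.3,0,0,0,5],[0,0,0,0,0,0,5],[0,0,0,0,0,0,5]]])

```text
t: 10.45
tool_pos: [530.3, 157.7, 194.3]
orientation: [-3.142, 0.0, 1.57]
wrist_force: [-0.4, -0.7, -0.5]
opening: 0.176
grasp_force: 77.9
```

```bash
python3 - <<'E'
from h import *
togo([530.1,158.2,143.5],np.pi/2)
w=get_calibration('wrist');a=capture('wrist');b=capture('scene');c=get_calibration('scene')
u,v=map(int,proj(c,[530,158,100]));print(u,v)
z=cv2.resize(b[v-60:v+50,u-50:u+50],None,fx=4.2,fy=4.2,interpolation=cv2.INTER_CUBIC)
x=cv2.resize(a[100:330,200:380],None,fx=2,fy=2)
h=max(z.shape[0],x.shape[0]);im=np.zeros((h,z.shape[1]+x.shape[1],3),np.uint8);im[:z.shape[0],:z.shape[1]]=z;im[:x.shape[0],z.shape[1]:]=x;save('w4',im)
print(proj(w,[530.1,181.2,88]),proj(w,[530.1,135.2,88]))
E
```

```text
t 10.45 pos [530.3 157.7 194.3] rpy [-3.1416e+00  1.0000e-04  1.5701e+00] shift units [ 0.011 -0.004  1.015] turn units [-0.     0.001 -0.009] F [-0.4 -0.7 -0.5]
352 223
(np.float64(284.9804714516011), np.float64(175.3181590089585)) (np.float64(285.137166571682), np.float64(240.66540916606732))
```

View pics/w4.png

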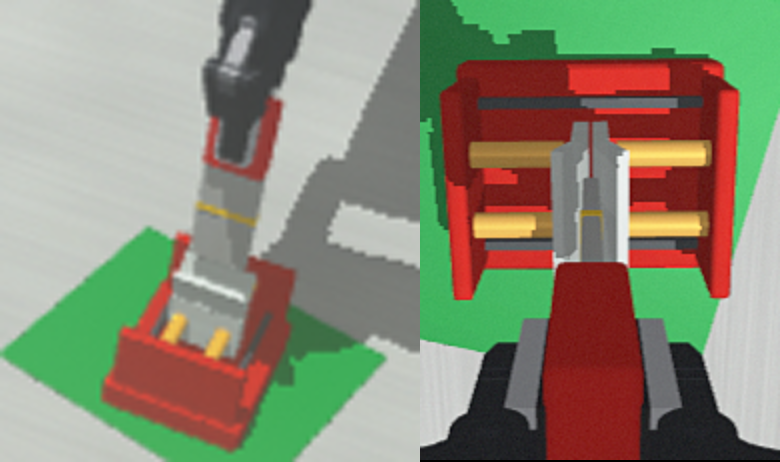

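The blade foot sits centred over the gap: the gap line and the blade centre are both near column 592 in the crop. Now inserting in stages.

Call:
servo_tool(targets=[[[0.01,0,0.3,0,0,0,5],[0,0,0.24,0,0,0,5],[0,0,0.1,0,0,0,5],[0,0,0.1,0,0,0,5],[0,0,0,0,0,0,5]]], force=100)

```text
t: 11.18
tool_pos: [530.5, 158.9, 158.1]
orientation: [3.141, -0.0, 1.571]
wrist_force: [-1.2, 0.3, 5.4]
opening: 0.176
grasp_force: 99.7
```

```bash
python3 - <<'E'
from h import *
togo([530.1,158.2,143.5],np.pi/2);s=sense();print(s['opening'],s['grasp_force'],s['torque'])
E
```

```text
t 11.18 pos [530.5 158.9 158.1] rpy [ 3.1411e+00 -2.0000e-04  1.5714e+00] shift units [-0.015 -0.009  0.292] turn units [ 0.006 -0.002  0.008] F [-1.2  0.3  5.4]
0.17632097549865702 99.6571683883667 [0.03827035 0.38285486 0.12876168]
```

Call:
servo_tool(targets=[[[0,-0.002,0.1,0,0,0,5],[0,-0.002,0.1,0,0,0,5],[0,0,0.08,0,0,0,5],[0,0,0,0,0,0,5],[0,0,0,0,0,0,5]]])

```text
t: 11.8
tool_pos: [530.3, 158.9, 143.8]
orientation: [3.141, -0.0, 1.571]
wrist_force: [0.0, 0.4, 5.0]
opening: 0.176
grasp_force: 99.4
```

```bash
python3 - <<'E'
from h import *
togo([530.1,158.2,143.5],np.pi/2);s=sense();print(s['opening'],s['grasp_force'],s['torque'])
w=get_calibration('wrist');a=capture('wrist');b=capture('scene');c=get_calibration('scene')
u,v=352,223
z=cv2.resize(b[v-50:v+40,u-35:u+35],None,fx=5.5,fy=5.5,interpolation=cv2.INTER_CUBIC)
x=cv2.resize(a[110:270,220:350],None,fx=3,fy=3,interpolation=cv2.INTER_CUBIC)
h=max(z.shape[0],x.shape[0]);im=np.zeros((h,z.shape[1]+x.shape[1],3),np.uint8);im[:z.shape[0],:z.shape[1]]=z;im[:x.shape[0],z.shape[1]:]=x;save('w5',im);print(im.shape)
print(proj(w,[530.1,176.2,88]),proj(w,[530.1,181.2,88]))
np.save('w5.npy',a);import pickle;pickle.dump((w,c,b),open('w5.pkl','wb'))
E
```

```text
t 11.8 pos [530.3 158.9 143.8] rpy [ 3.1408e+00 -1.0000e-04  1.5714e+00] shift units [-0.014 -0.005  0.007] turn units [ 0.01  -0.002  0.008] F [0.  0.4 5. ]
0.1755030752243533 99.38738822937012 [0.09018592 0.25203075 0.18301003]
(495, 775, 3)
(np.float64(284.5678036577309), np.float64(206.65532340317515)) (np.float64(284.55506725870157), np.float64(197.5825316722657))
```

View pics/w5.png

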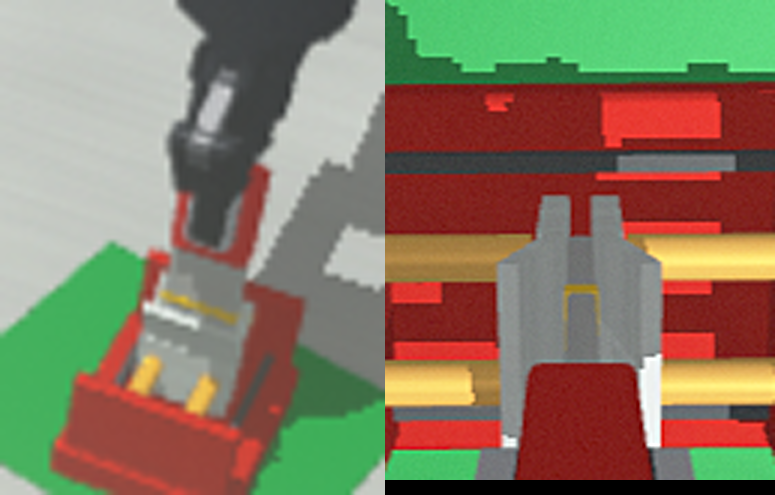

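```bash
python3 - <<'E'
from h import *;import pickle
w,c,b=pickle.load(open('w5.pkl','rb'));a=np.load('w5.npy')
for z in(86,88,90,92): print('band scene',z,np.round([proj(c,[532.7,y,z]) for y in(140.9,176.9)],1),'wrist',np.round([proj(w,[530.2,y,z]) for y in(176.2,176.9)],1))
for x,n in((541,'in'),(545,'out')): print('rim',n,np.round([proj(c,[x,y,88]) for y in(135.2,181.2)],1))
print('seen rows band/rim profile columns')
for u in(346,350,353,356,359): print(u,b[220:242,u].astype(int).tolist())
print('wrist col285 rows',[(v,a[v,285].tolist()) for v in range(188,216)])
E
```

```text
band scene 86 [[345.4 226.3]
 [358.8 231. ]] wrist [[284.8 205.6]
 [284.8 204.3]]
band scene 88 [[345.5 225.8]
 [358.9 230.5]] wrist [[284.8 206.7]
 [284.8 205.4]]
band scene 90 [[345.6 225.2]
 [359.  229.9]] wrist [[284.7 207.8]
 [284.7 206.5]]
band scene 92 [[345.7 224.6]
 [359.1 229.3]] wrist [[284.7 208.9]
 [284.7 207.6]]
rim in [[342.3 227. ]
 [359.4 233. ]]
rim out [[341.8 227.9]
 [358.9 234. ]]
seen rows band/rim profile columns
346 [[208, 69, 59], [152, 79, 71], [174, 134, 126], [185, 185, 177], [185, 186, 178], [182, 180, 162], [203, 182, 102], [171, 171, 145], [173, 180, 173], [216, 222, 217], [194, 204, 196], [127, 133, 126], [129, 135, 129], [129, 135, 128], [137, 143, 137], [167, 174, 167], [158, 165, 157], [160, 164, 155], [170, 165, 144], [178, 157, 114], [164, 157, 132], [159, 160, 151]]
350 [[124, 126, 122], [124, 126, 122], [127, 129, 123], [146, 149, 142], [146, 148, 142], [145, 148, 142], [160, 155, 132], [213, 183, 59], [169, 152, 83], [135, 139, 134], [186, 194, 187], [220, 227, 221], [127, 133, 127], [128, 134, 128], [130, 135, 129], [138, 144, 137], [174, 181,
[... 1202 characters left out ...]
30, 134, 127]]
wrist col285 rows [(188, [121, 68, 68]), (189, [113, 120, 119]), (190, [112, 115, 115]), (191, [110, 111, 112]), (192, [114, 114, 112]), (193, [110, 107, 110]), (194, [113, 111, 112]), (195, [108, 110, 109]), (196, [113, 114, 113]), (197, [111, 114, 114]), (198, [110, 112, 110]), (199, [110, 113, 111]), (200, [113, 115, 112]), (201, [113, 113, 115]), (202, [115, 117, 117]), (203, [109, 110, 116]), (204, [117, 113, 100]), (205, [160, 129, 32]), (206, [158, 130, 25]), (207, [145, 129, 69]), (208, [110, 112, 118]), (209, [115, 115, 116]), (210, [113, 116, 114]), (211, [110, 113, 111]), (212, [116, 115, 114]), (213, [113, 117, 113]), (214, [112, 113, 112]), (215, [113, 115, 112])]
```

The band sits at z ≈ 88 mm, level with the plates' top edges in both views. The lateral force is 0 N, so the blade is centred, and the drag is about 5 N with the grip firm. I'm handing it in.

```bash
python3 -c "
from plant import close_job;print(close_job())"
```

```text
the job is handed in; nothing more can be done
None
```

The red blade is in the middle of the gap of the red head on the mat, yellow band level with the plates' top edges to within about 1 mm, still gripped; I handed the job in at about 12 s, and the result of the judging was not shown.

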